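# Shut down the diode laser and close the lockout cover

### The arm

A 6-joint arm with a two-finger parallel gripper is mounted at the origin on a cart in front of the work surface, level with it; the furniture and walls round the work are solid. World frame = base frame: x ahead of the robot, y to its left, z up, the work surface at z = 0. Lengths are in m, angles in rad, forces in N, time in s.
With the tool pointing down it reaches from about 0.35 to 0.975 m from the base axis. Payload 4.9 kg.
Tool frame: the origin (TCP) lies midway between the tips of the shut fingers; the grasp point (between the pads) lies 19 mm behind it (ctrl.tcp_to_grasp is the distance from the TCP to the grasp point, in m); z points along the fingers, y is the line along which they close (so a half turn about z gives the same grasp; the last joint's range is limited). The gripper opens to 85 mm and grips with 20 to 120 N. Pads are 22 mm wide; open, the fingers measure 114 mm over their backs; the gripper's body (76 mm by 85 mm) begins 54 mm behind the grasp point. The pads swing forward as they close: fully open they stand 13 mm farther back than shut.
Start: joints at [1.143, 0.053, 1.613, -0, 1.476, -0.119], TCP at [0.19, 0.595, 0.231] pointing down, gripper open.
Joint ranges: [-3.01, 3.01], [-1.01, 2.22], [0.06, 2.58], [-1.02, 4.17], [0.09, 2.62], [-3.14, 3.14]. Speed limits (rad/s): [2.57, 2.57, 3.14, 3.14, 3.14, 3.14].

### API

Orientations are given as a rotation vector (axis times angle).
In Python, from station import ctrl gives the robot as it stands.
- The arm moves only by the tool tcp_steps, called after "Call:" as name([rows], argument=value, ...), one row to a line, values as JSON. Schema: {"type":"object","properties":{"motion":{"type":"array","items":{"type":"array","items":{"type":"array","items":{"type":"number"},"minItems":7,"maxItems":7},"minItems":1,"maxItems":20},"minItems":1,"maxItems":1},"grip_n":{"type":"number"},"only":{"type":"string"},"quiet":{"type":"boolean"},"lines":{"type":"string"}},"required":["motion"],"additionalProperties":false}. motion is a list that holds a single list of rows (three levels of brackets), with 1 to 20 rows, each of 7 numbers: the finger opening in m, then dx, dy, dz in units of 25 mm, then a rotation vector rx, ry, rz in units of 0.25 rad; each row is the pose to reach, as a shift and turn from the pose commanded when the call began, along the tool's axes at that moment; what a row does not reach only later rows make up. A row lasts 1/12 s, in which the tool goes at most 0.0417 m and 0.125 rad, less where a joint would pass 70% of its speed; a pose out of reach is approached as far as the arm can. The fingers move at their own pace and stop on an object; grip_n is the grip in N (left out, the last holds). Time passes only in rows, so rows that do not move let the fingers close. The tool returns the time, the measured TCP pose, the force, the opening and the grip force at its end. only (a regular expression) keeps the lines of the reply that match it, lines (a string "A,B") keeps lines A to B, and quiet returns only ok. Input that does not fit is refused with a message, and nothing moves.
- ctrl.get_obs(): the state, without advancing time (a new reading comes with each control period).
- ctrl.get_image(name): name is "scene" or "side" or "wrist"; returns the picture (480x640x3 uint8, red, green, blue); there is no depth.
- ctrl.camera_params(name): a dict with "fx", "fy", "cx", "cy" (pixels), "T" (4x4, takes a point from camera to world coordinates); the wrist camera has in their place "tool_from_camera" (4x4, takes a point from camera to tool coordinates, whose origin is the TCP and whose axes are the flange's). Camera axes: x right, y down, z forward; pixel columns grow to the right and rows downward; lengths in m; the calibration is good to about 2 mm. A picture is of the moment at which its call begins: read the wrist's pose just before it. camera_params takes no time and is no camera call.
- ctrl.finish_job(): hands the job in; it is judged then, once.
The state is a dict: "t": time; "q": joint angles; "dq": joint speeds; "effort": joint torques, N m; "tool_pos": TCP position; "tool_rot": TCP orientation; "contact_force": force on the tool from outside, world axes, zero at the start; "wrist_torque": the same for the moment, N m; "opening": finger opening in m; "grip_force": force on a finger pad.
Only numpy, scipy, OpenCV 4.12 (cv2) and the standard library are available. Lean on these libraries where they do the work, as an engineer would, in place of code of your own. Each camera call takes 0.05 s, during which the arm holds its last target. There are 200 camera calls.

### The job

Take the diode laser down for the night: on the two-key box press the mushroom-headed emission stop key fully in until it latches and the run key beside it pops up; then switch the mains off on the other box by pressing down the raised end of its rocker until it snaps over; last, push the hinged lockout cover that stands open beside the rocker over and fully down flat, ready for the padlock. It is all pressing and pushing with the closed fingertips, in this order; pick nothing up and leave the loose things lying around the boxes where they are.

Things in the scene. Friction and masses are not known exactly. Their poses are not given: they have to be found in the camera images.
- emission_station: Two-key laser emission box, fixed to the table: 76 (x) x 96 (y) x 46 mm (z), grey lid on a black base. Origin: centre of its underside, on the table; x away from the robot at yaw 0, y to the left. On top, 48 mm apart: mushroom stop key at y = -24 mm, small run key at y = +24 mm. A see-saw link joins them: as far as one goes in, the other comes out.
- stop_key (a joint): Depth of the emission stop key, m: 0 = out (the start), 0.006 = fully in. Over-centre link: about 4 N start it, past half-way (0.003) it snaps in by itself and stays in.
- stop_key_top (a point): Centre of the top of the stop key: black mushroom head of 32 mm diameter. It stands 21 mm above the lid (67 mm above the table) when out, 15 mm when in, and moves straight down.
- run_key (a joint): How far the run key has come out, m: 0 = in (the start), 0.006 = out. Always equals the depth of the stop key; pressing it in again would push the stop key out.
- run_key_top (a point): Centre of the top of the run key, a black 22 mm cylinder in a 31 mm steel ring: 6 mm above the lid when in, 12 mm when out. Not to be pressed.
- mains_box: Mains isolator box, fixed to the table: 84 x 84 x 46 mm, all grey. Origin: centre of its underside, on the table; x away from the robot at yaw 0 and along the rocker, y to the left. On top: the rocker, the lockout cover hinged to the right of it (-y), a padlock staple to the left (11 mm high, at y = +31 mm). The two boxes swap places between runs.
- mains_rocker (a joint): Rocker angle, rad: 0 = mains on (the start; the end nearer the robot raised, the far end down level), 0.42 = off (near end down level, far end raised). Over-centre: about 5 N at the end tip it, past half-way (0.21) it snaps over by itself and stays.
- rocker_pivot (a point): Pivot line of the rocker, middle of the rocker, at the height of its lowered half: 50 mm above the table, 4 mm above the lid, 4 mm left (+y) of the middle of the box. The black rocker is a shallow V 50 mm long (along the box's x) and 25 mm wide, each half 25 mm long.
- rocker_near_end (a point): Middle of the upper edge of the rocker's end nearer the robot: at the start 23 mm nearer the robot than the pivot and 10 mm above it; when off 25 mm nearer and level with the pivot.
- lockout_cover (a joint): Opening angle of the steel lockout cover, rad: 0 = fully shut, flat over the rocker; starts standing open at 1.62 to 1.78 (a little past upright, leaning to -y); stop at 1.83. The hinge is stiff (0.03 N m): the cover stays where it is left and does not fall shut.
- cover_hinge (a point): Middle of the cover's hinge line, which runs along the box's x, 50 mm above the table, at y = -27 mm of the box. Shut, the cover is a shallow cap 68 mm (x) x 52 mm (y, from hinge line to the left), its top 20 mm above the hinge line, with a 13 mm tab beyond the free edge. Open, its flat top faces away from the rocker (-y) and its free edge is about 50 mm above the hinge line.
- cover_middle (a point): Middle of the outer face of the cover's flat top: in the cover's frame 26 mm from the hinge line and 20 mm out. This is the face to push on; when shut it lies on top. Keep the wrist clear of the furniture: a black wall 0.23 m high stands behind both boxes, its face at x = 0.55, and a black power unit 0.24 m high to their left, from y = -0.08.
- post_holder: Bystander: loose black post holder standing between the boxes, a tube of 28 mm diameter and 55 mm high with a thumbscrew on one side (38 mm across it). Origin: centre of its underside.
- clamp_fork: Bystander: loose grey clamp fork, 33 x 88 x 10 mm, lying to the right of the boxes. Origin: centre of its underside.
- drop_bottle: Bystander: loose brown dropper bottle, 33 x 36 x 75 mm, standing beyond the boxes on the left, past the tall black power unit. Origin: centre of its underside.

How it is judged:
On the way, in this order (a step that is already met when the one before it is completed fails the run):
1. the emission stop key is latched in (more than 5 mm) and the run key is out (value of joint stop_key above 0.005 m and value of joint run_key above 0.0045 m), for 0.2 s.
2. the mains rocker has snapped to off (more than 0.37 rad) (value of joint mains_rocker above 0.37 rad), for 0.2 s.
3. the lockout cover is shut (less than 0.08 rad open) (value of joint lockout_cover below 0.08 rad), for 0.2 s.
At the end, for the whole second after the job is handed in: Stop key in by more than 5 of its 6 mm with the run key out by more than 4.5 mm, rocker past 0.37 of 0.42 rad (off), cover less than 0.08 rad from fully shut, and each bystander within 15 mm of where it lay (all of step 1 and value of joint mains_rocker above 0.37 rad and value of joint lockout_cover below 0.08 rad and distance of each of post_holder, clamp_fork, drop_bottle from where it was at the start of the episode below 0.015 m); the robot touches nothing.
It fails at once if the mains was switched off while the emission was still running (value of joint mains_rocker above 0.25 rad and value of joint stop_key below 0.003 m).
It fails at once if the cover was pushed down over the rocker before the mains was off (value of joint lockout_cover below 0.6 rad and value of joint mains_rocker below 0.2 rad).
It fails at once if a bystander was shifted, lifted or knocked over (distance of any of post_holder, clamp_fork, drop_bottle from where it was at the start of the episode above 0.02 m or angle between drop_bottle's own z axis and vertical above 0.5 rad).
It also fails if it takes over 34 s, if anything falls off the work surface, if the arm or the gripper's body presses on something with over 40 N, if the wrist force passes 120 N, or if a joint passes its speed limit or range.

## Working session

There is one attempt and no reset: what is moved stays moved. The work goes in short steps, Python scripts to look and compute and a tool call to move; the robot and the scene stay as the last step left them, time stands still between calls to the robot, and variables do not carry over. Pictures are saved under pics/ and viewed, at most 10 in all, crops included, and the job is handed in when it is done.

```bash
ls; mkdir -p pics
```

Run:
```python
from station import ctrl
import cv2, numpy as np
o=ctrl.get_obs(); print(o['t'],o['tool_pos'],o['tool_rot'],o['opening'])
for n in ['scene','side']:
    im=ctrl.get_image(n); cv2.imwrite(f'pics/{n}.png',im[:,:,::-1])
    p=ctrl.camera_params(n); print(n,p['fx'],p['cx'],p['cy'],np.round(p['T'],3).tolist())
print(ctrl.camera_params('wrist'))
```

```text
pics
station.py
0.0 [0.18968666 0.59487111 0.23006225] [-0.48301702 -3.10365958  0.00310436] 0.08578982471224565
scene 579.5473364157589 321.49416303118494 240.6701444996305 [[-0.76, -0.349, 0.548, 0.046], [-0.65, 0.43, -0.627, 0.241], [-0.017, -0.832, -0.554, 0.526], [0.0, 0.0, 0.0, 1.0]]
side 516.4001499728688 322.0488090162568 241.01018202987416 [[0.971, -0.102, 0.218, 0.318], [-0.24, -0.454, 0.858, -1.021], [0.011, -0.885, -0.466, 0.485], [0.0, 0.0, 0.0, 1.0]]
{'fx': 393.6692886056309, 'fy': 393.6692886056309, 'cx': 323.36771756391596, 'cy': 245.5846971626991, 'tool_from_camera': array([[ 7.35881923e-05, -9.51186523e-01, -3.08616579e-01,
         7.90911614e-02],
       [ 9.99999700e-01, -1.67828480e-04,  7.55709104e-04,
         4.33805102e-04],
       [-7.70614966e-04, -3.08616543e-01,  9.51186226e-01,
        -1.43644486e-01],
       [ 0.00000000e+00,  0.00000000e+00,  0.00000000e+00,
         1.00000000e+00]])}
```

View pics/scene.png

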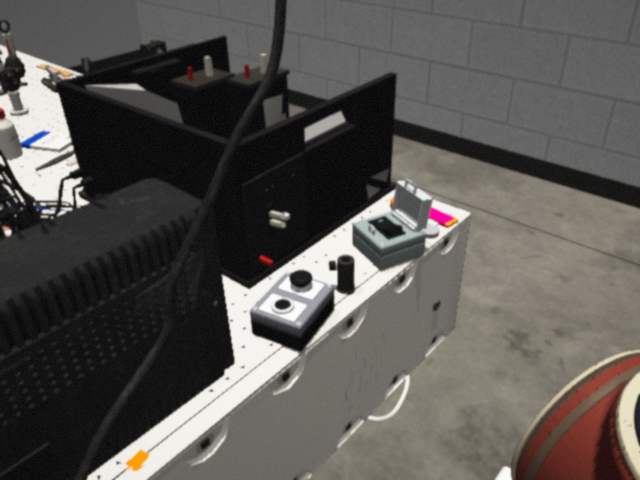

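View pics/side.png

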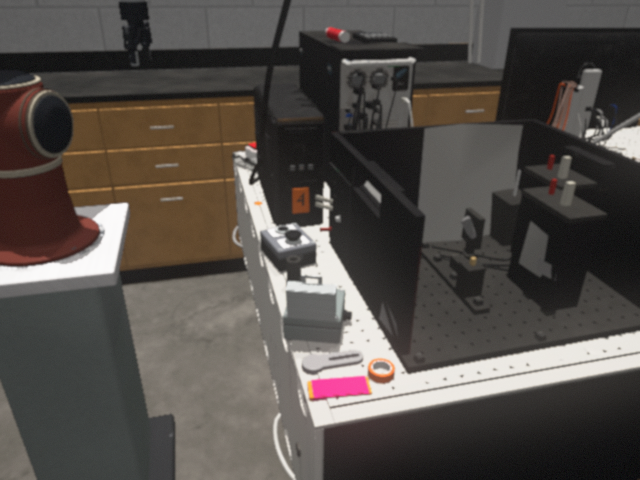

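The scene view shows the emission box at about (292,305), with its stop key at (301,278), and the mains box with its open cover at (390,235). The side view shows the stop key at (293,236) and the cover at (316,302). I'll triangulate roughly from these, then look with the wrist camera.

Create h.py:
```python
from station import ctrl
import cv2, numpy as np
from scipy.spatial.transform import Rotation as R
def cam(n,obs=None):
    p=ctrl.camera_params(n); K=np.array([[p['fx'],0,p['cx']],[0,p['fy'],p['cy']],[0,0,1]])
    if n=='wrist':
        T=np.eye(4);T[:3,:3]=R.from_rotvec(obs['tool_rot']).as_matrix();T[:3,3]=obs['tool_pos'];T=T@p['tool_from_camera']
    else: T=p['T']
    return K,T
def tri(cs,pix):
    P=[K@np.linalg.inv(T)[:3] for K,T in cs]
    X=cv2.triangulatePoints(P[0],P[1],np.array(pix[0],float),np.array(pix[1],float)); return (X[:3]/X[3]).ravel()
def plane(c,uv,z):
    K,T=c; d=T[:3,:3]@np.linalg.inv(K)@[*uv,1]; return T[:3,3]+d*(z-T[2,3])/d[2]
def proj(c,X):
    K,T=c; p=K@(np.linalg.inv(T)@np.r_[X,1])[:3]; return p[:2]/p[2]
def tool(obs,w): return R.from_rotvec(obs['tool_rot']).inv().apply(np.array(w)-obs['tool_pos'])
```

Run:
```python
from h import *
o=ctrl.get_obs();a,b=cam('scene'),cam('side')
print(tri([a,b],[(301,278),(293,235)]),plane(a,(301,275),.067),plane(b,(293,233),.067))
print(plane(a,(385,228),.055), plane(b,(316,336),.0))
print(tool(o,[.19,.595,.36]), tool(o,[.38,-.25,.36]))
print(R.from_rotvec(o['tool_rot']).as_matrix().round(3))
```

```text
[ 0.47093821 -0.20262567  0.05909573] [ 0.46841278 -0.2000274   0.067     ] [ 0.46930614 -0.21048362  0.067     ]
[ 0.46021453 -0.37941406  0.055     ] [ 0.46196426 -0.42195182  0.        ]
[-2.27271460e-04 -7.08665607e-05 -1.29843665e-01] [-0.438084   -0.7473357  -0.12851948]
[[-0.953  0.304 -0.001]
 [ 0.304  0.953 -0.002]
 [ 0.    -0.002 -1.   ]]
```

Run:
```python
from h import *
a,b=cam('scene'),cam('side')
# cable: scene points (280,20),(238,135),(205,210),(170,285),(120,400); epipolar vs side curve
sc=[(280,20),(262,85),(238,135),(205,210),(170,285),(120,400)]
for s in sc:
    K,T=a;d=T[:3,:3]@np.linalg.inv(K)@[*s,1]
    print(s,[ (round(l,2),proj(b,T[:3,3]+l*d).round().tolist(),(T[:3,3]+l*d).round(2).tolist()) for l in (.2,.35,.5,.7,.9,1.2)])
im=cv2.imread('pics/side.png')[0:250,200:420]; im2=cv2.imread('pics/scene.png')[160:360,220:480]
im=cv2.resize(im,(400,455));im2=cv2.resize(im2,None,fx=1.5,fy=1.5)
c=np.zeros((460,800,3),np.uint8);c[:455,:400]=im;c[:300,405:795]=im2;cv2.imwrite('pics/c.png',c)
```

```text
(280, 20) [(0.2, [107.0, -30.0], [0.19, 0.09, 0.48]), (0.35, [172.0, -5.0], [0.3, -0.02, 0.44]), (0.5, [246.0, 23.0], [0.41, -0.13, 0.41]), (0.7, [362.0, 66.0], [0.56, -0.28, 0.36]), (0.9, [503.0, 120.0], [0.71, -0.43, 0.31]), (1.2, [784.0, 226.0], [0.93, -0.65, 0.24])]
(262, 85) [(0.2, [108.0, -19.0], [0.19, 0.11, 0.46]), (0.35, [171.0, 14.0], [0.3, 0.0, 0.41]), (0.5, [240.0, 51.0], [0.41, -0.1, 0.36]), (0.7, [344.0, 104.0], [0.55, -0.23, 0.3]), (0.9, [462.0, 166.0], [0.69, -0.37, 0.23]), (1.2, [674.0, 276.0], [0.91, -0.57, 0.13])]
(238, 135) [(0.2, [110.0, -10.0], [0.19, 0.12, 0.45]), (0.35, [173.0, 28.0], [0.3, 0.03, 0.39]), (0.5, [240.0, 69.0], [0.41, -0.07, 0.33]), (0.7, [336.0, 128.0], [0.55, -0.19, 0.25]), (0.9, [440.0, 192.0], [0.7, -0.31, 0.17]), (1.2, [614.0, 298.0], [0.91, -0.49, 0.05])]
(205, 210) [(0.2, [113.0, 2.0], [0.19, 0.14, 0.42]), (0.35, [175.0, 48.0], [0.3, 0.06, 0.35]), (0.5, [239.0, 95.0], [0.41, -0.02, 0.27]), (0.7, [325.0, 158.0], [0.55, -0.12, 0.17]), (0.9, [414.0, 223.0], [0.69, -0.23, 0.07]), (1.2, [550.0, 323.0], [0.91, -0.38, -0.08])]
(170, 285) [(0.2, [116.0, 13.0], [0.19, 0.16, 0.4]), (0.35, [178.0, 65.0], [0.3, 0.09, 0.31]), (0.5, [238.0, 116.0], [0.41, 0.03, 0.22]), (0.7, [317.0, 183.0], [0.55, -0.06, 0.1]), (0.9, [393.0, 247.0], [0.69, -0.14, -0.03]), (1.2, [504.0, 341.0], [0.91, -0.27, -0.21])]
(120, 400) [(0.2, [120.0, 29.0], [0.19, 0.18, 0.37]), (0.35, [180.0, 90.0], [0.3, 0.14, 0.25]), (0.5, [237.0, 146.0], [0.4, 0.1, 0.14]), (0.7, [306.0, 214.0], [0.55, 0.04, -0.02]), (0.9, [369.0, 276.0], [0.69, -0.01, -0.17]), (1.2, [453.0, 361.0], [0.91, -0.1, -0.41])]
```

View pics/c.png

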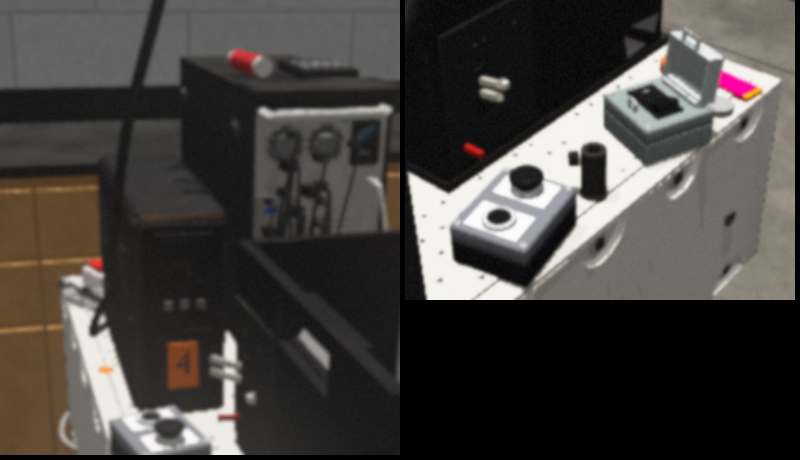

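Run:
```python
from h import *
o=ctrl.get_obs()
for w in [(.36,.2,.36),(.36,-.12,.34),(.385,-.28,.28)]: print(tool(o,w).round(3))
```

```text
[-0.282 -0.325 -0.129]
[-0.38  -0.63  -0.109]
[-0.452 -0.774 -0.048]
```

Careful with the scale: shifts go in units of 25 mm and turns go in units of 0.25 rad. That gives: -0.63 m is -25.2, -0.38 m is -15.2, -0.31 rad is -1.24.

Call:
tcp_steps([
  [[0,-11.28,-13,-5.16,0,0,0],[0,-11.28,-13,-5.16,0,0,0],[0,-11.28,-13,-5.16,0,0,0],[0,-11.28,-13,-5.16,0,0,0],[0,-11.28,-13,-5.16,0,0,0],[0,-11.28,-13,-5.16,0,0,-0.4],[0,-11.28,-13,-5.16,0,0,-0.8],[0,-11.28,-13,-5.16,0,0,-1.24],[0,-11.28,-13,-5.16,0,0,-1.24],[0,-11.28,-13,-5.16,0,0,-1.24],[0,-11.28,-13,-5.16,0,0,-1.24],[0,-15.2,-25.2,-4.36,0,0,-1.24],[0,-15.2,-25.2,-4.36,0,0,-1.24],[0,-15.2,-25.2,-4.36,0,0,-1.24],[0,-15.2,-25.2,-4.36,0,0,-1.24],[0,-15.2,-25.2,-4.36,0,0,-1.24],[0,-15.2,-25.2,-4.36,0,0,-1.24],[0,-15.2,-25.2,-4.36,0,0,-1.24]],
], grip_n=30)

```text
t: 1.6
tool_pos: [0.3597, -0.0929, 0.3418]
tool_rot: [-0.001, 3.141, -0.0]
contact_force: [1.6, 1.0, 0.0]
opening: -0.0001
grip_force: 0.0
```

Run:
```python
from h import *
o=ctrl.get_obs();im=ctrl.get_image('wrist');cv2.imwrite('pics/w0.png',im[:,:,::-1])
print(o['t'],o['tool_pos'],o['tool_rot'],o['contact_force'],o['q'].round(2))
print(R.from_rotvec(o['tool_rot']).as_matrix().round(3),tool(o,[.385,-.28,.28]))
```

```text
1.6 [ 0.35967534 -0.09291705  0.34179178] [-1.49639401e-03  3.14089068e+00 -2.51752527e-04] [1.61669609 1.01029035 0.04006813] [-0.45 -0.63  1.98  0.    1.79 -2.03]
[[-1.    -0.001  0.001]
 [-0.001  1.    -0.   ]
 [-0.001 -0.    -1.   ]] [-0.02510302 -0.18709707  0.06183946]
```

View pics/w0.png

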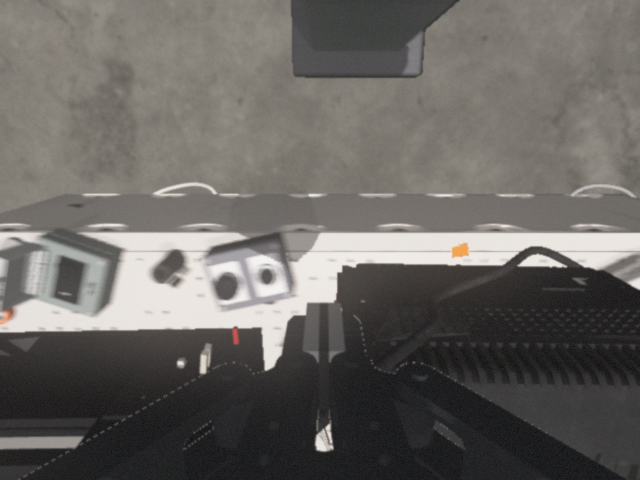

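The wrist view shows the mains box at (70,275), post holder (165,270), stop key (228,287) and run key (266,275). Image right is +y and image down is +x. I'll take two closer views with a baseline between them.

Create snap.py:
```python
import sys,pickle
from h import *
import time
n=sys.argv[1]
o=ctrl.get_obs();im=ctrl.get_image('wrist');cv2.imwrite(f'pics/{n}.png',im[:,:,::-1]);pickle.dump(o,open(f'{n}.pkl','wb'))
print(o['t'],o['tool_pos'].round(4),o['tool_rot'].round(4),np.round(o['contact_force'],1),np.abs(o['dq']).max())
```

```text
(no output)
```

Call:
tcp_steps([
  [[0,-1.2,-3.6,1.6,0,0,0],[0,-1.2,-4,1.6,0,0,0],[0,-1.2,-4,1.6,0,0,0],[0,-1.2,-4,1.6,0,0,0],[0,-1.2,-4,1.6,0,0,0],[0,-1.2,-4,1.6,0,0,0],[0,-1.2,-4,1.6,0,0,0]],
])

```text
t: 2.23
tool_pos: [0.3908, -0.1901, 0.3029]
tool_rot: [-0.004, 3.141, -0.001]
contact_force: [0.5, -0.5, -0.7]
opening: -0.0001
grip_force: 0.0
```

```bash
python3 snap.py w1
```

```text
2.2333 [ 0.3908 -0.1901  0.3029] [-3.9000e-03  3.1405e+00 -8.0000e-04] [ 0.5 -0.5 -0.7] 0.010540139333259587
```

Call:
tcp_steps([
  [[0,0,-5.2,0,0,0,0],[0,0,-5.2,0,0,0,0],[0,0,-5.2,0,0,0,0],[0,0,-5.2,0,0,0,0],[0,0,-5.2,0,0,0,0],[0,0,-5.2,0,0,0,0],[0,0,-5.2,0,0,0,0]],
])

```text
t: 2.87
tool_pos: [0.3911, -0.3196, 0.3027]
tool_rot: [-0.005, 3.141, -0.0]
contact_force: [0.9, 0.1, -0.1]
opening: -0.0002
grip_force: 0.0
```

```bash
python3 snap.py w2
```

```text
2.8667 [ 0.3911 -0.3196  0.3027] [-4.6000e-03  3.1408e+00 -5.0000e-04] [ 0.9  0.1 -0.1] 0.007503302482862812
```

View pics/w1.png

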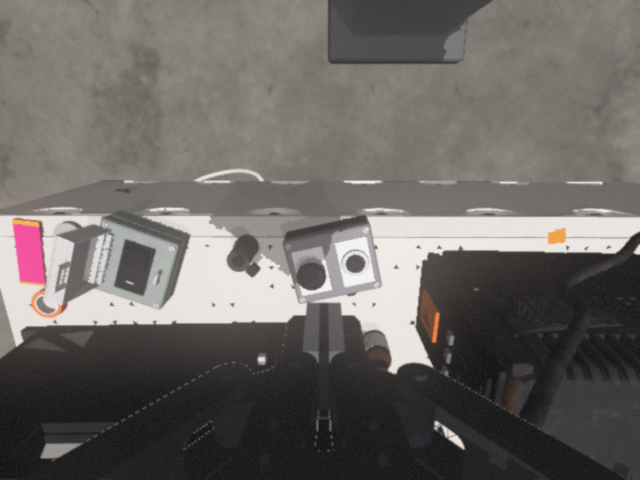

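View pics/w2.png

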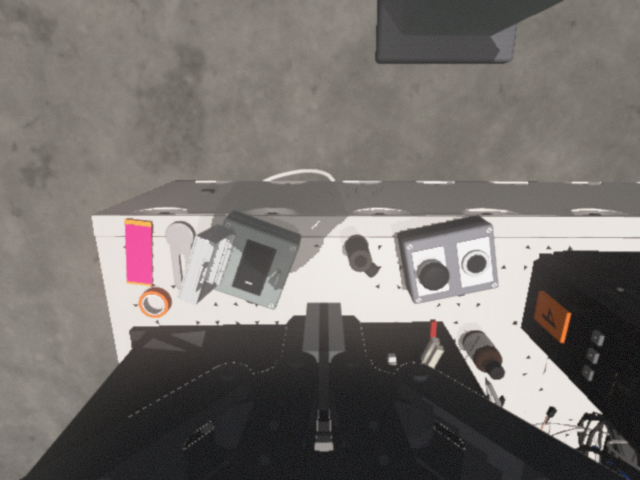

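W1 shows the stop key at (312,276), the run key at (355,263) and the rocker at (135,265). In W2 they are at (434,275), (475,263) and (256,268). I'll zoom in for exact pixels.

Run:
```python
import cv2,numpy as np
a=cv2.imread('pics/w1.png');b=cv2.imread('pics/w2.png')
A=cv2.resize(a[200:320,50:200],None,fx=2.6,fy=2.4,interpolation=3)
B=cv2.resize(b[200:320,170:320],None,fx=2.6,fy=2.4,interpolation=3)
C=cv2.resize(a[200:320,250:400],None,fx=2.6,fy=2.4,interpolation=3)
D=cv2.resize(b[200:320,370:520],None,fx=2.6,fy=2.4,interpolation=3)
out=np.vstack([np.hstack([A,B]),np.hstack([C,D])])
out=cv2.convertScaleAbs(out,alpha=1.5,beta=20)
for k,(x0) in enumerate([50,170,250,370]):
    ox,oy=(k%2)*390,(k//2)*288
    for i in range(0,150,10): cv2.putText(out,str(x0+i),(ox+int(i*2.6),oy+8),0,.3,(0,0,255),1); cv2.line(out,(ox+int(i*2.6),oy+8),(ox+int(i*2.6),oy+12),(0,0,255),1)
    for i in range(10,120,10): cv2.putText(out,'-'+str(200+i),(ox,oy+int(i*2.4)+3),0,.3,(0,0,255),1)
cv2.imwrite('pics/z.png',out)
```

```text
(no output)
```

View pics/z.png

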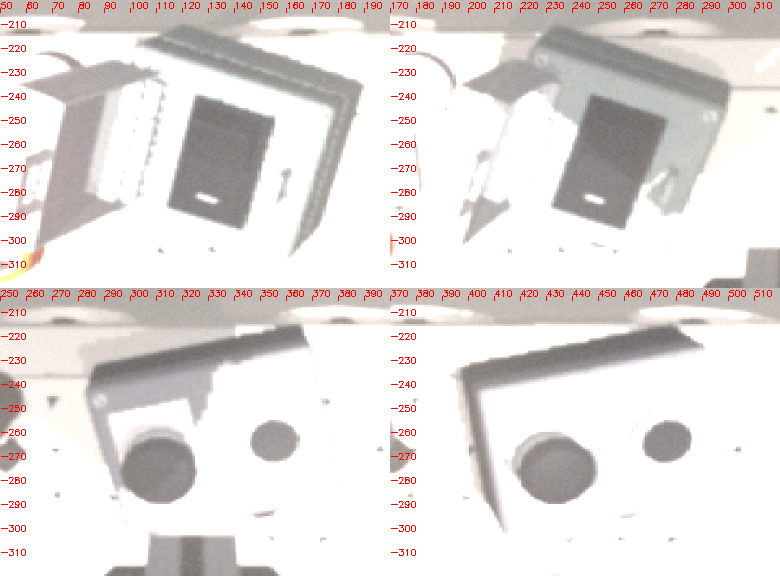

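Run:
```python
from h import *
import pickle
o1,o2=[pickle.load(open(f'w{i}.pkl','rb')) for i in(1,2)]
c=[cam('wrist',o1),cam('wrist',o2)]
pts=dict(stop=((310.8,275.8),(434.2,276.3)),run=((355.4,263.3),(476.5,263.8)),
nl=((125,240),(246.9,239.2)),nr=((155,248.8),(276.2,249.6)),fr=((142.7,295.4),(260.4,295.8)),fl=((114.6,286.3),(232.7,285.4)))
X={k:tri(c,v) for k,v in pts.items()}
zz=dict(stop=.067,run=.052,nl=.06,nr=.06,fr=.05,fl=.05)
Y={}
for k in X: Y[k]=(plane(c[0],pts[k][0],zz[k])+plane(c[1],pts[k][1],zz[k]))/2; print(k,X[k].round(4),plane(c[0],pts[k][0],zz[k]).round(4),plane(c[1],pts[k][1],zz[k]).round(4))
d=Y['run']-Y['stop'];print('st yaw',np.degrees(np.arctan2(-d[0],d[1])),np.linalg.norm(d[:2]))
n=(Y['nl']+Y['nr'])/2;f=(Y['fl']+Y['fr'])/2;d=f-n;yaw=np.arctan2(d[1],d[0])
d2=(Y['nr']+Y['fr']-Y['nl']-Y['fl'])/2
print('near',n,'far',f,'len',np.linalg.norm(d[:2]),'yaw',np.degrees(yaw),'width',np.linalg.norm(d2[:2]),np.degrees(np.arctan2(-d2[0],d2[1])))
piv=f+(n-f)*(25/48); Rm=np.array([[np.cos(yaw),-np.sin(yaw)],[np.sin(yaw),np.cos(yaw)]])
org=piv[:2]-Rm@[0,.004]; print('piv',piv,'box',org,'hinge',org+Rm@[0,-.027])
import math
# check hinge/cover: project into w2
for a in (1.62,1.78):
  for xx in(-.034,.034):
    for (r,h) in((0,0),(.052,0),(.052,.02),(0,.02)):
        yb=-.027+r*math.cos(a)-h*math.sin(a); z=.05+r*math.sin(a)+h*math.cos(a)
        w=org+Rm@[xx,yb]; print(round(a,2),xx,r,h,proj(c[1],[*w,z]).round(0),end=' ')
```

```text
stop [ 0.4699 -0.2025  0.0638] [ 0.4684 -0.2024  0.067 ] [ 0.4688 -0.2035  0.067 ]
run [ 0.4601 -0.1552  0.0524] [ 0.46   -0.1551  0.052 ] [ 0.4604 -0.155   0.052 ]
nl [ 0.4355 -0.3999  0.0472] [ 0.432  -0.3933  0.06  ] [ 0.4311 -0.3973  0.06  ]
nr [ 0.4459 -0.3691  0.0481] [ 0.4415 -0.3637  0.06  ] [ 0.4423 -0.3676  0.06  ]
fr [ 0.4984 -0.3878  0.0521] [ 0.4992 -0.3888  0.05  ] [ 0.4996 -0.3882  0.05  ]
fl [ 0.4877 -0.4179  0.0502] [ 0.4883 -0.4181  0.05  ] [ 0.4872 -0.4179  0.05  ]
st yaw 9.8813357264514 0.048642064421321476
near [ 0.43674517 -0.38048776  0.06      ] far [ 0.4935652  -0.40325341  0.05      ] len 0.06121102744894678 yaw -21.83411536459352 width 0.03153956990697514 -20.37179336841207
piv [ 0.46397144 -0.3913963   0.05520833] box [ 0.46248376 -0.39510936] hinge [ 0.4524419 -0.4201725]
1.62 -0.034 0 0 [238. 227.] 1.62 -0.034 0.052 0 [224. 241.] 1.62 -0.034 0.052 0.02 [203. 233.] 1.62 -0.034 0 0.02 [220. 220.] 1.62 0.034 0 0 [219. 283.] 1.62 0.034 0.052 0 [203. 303.] 1.62 0.034 0.052 0.02 [183. 296.] 1.62 0.034 0 0.02 [201. 276.] 1.78 -0.034 0 0 [238. 227.] 1.78 -0.034 0.052 0 [216. 237.] 1.78 -0.034 0.052 0.02 [197. 228.] 1.78 -0.034 0 0.02 [221. 219.] 1.78 0.034 0 0 [219. 283.] 1.78 0.034 0.052 0 [195. 300.] 1.78 0.034 0.052 0.02 [177. 291.] 1.78 0.034 0 0.02 [203. 275.]
```

Run:
```python
from h import *
a=ctrl.get_image('scene')[:,:,::-1];b=ctrl.get_image('side')[:,:,::-1]
cv2.imwrite('pics/scene2.png',a);cv2.imwrite('pics/side2.png',b)
cv2.imwrite('pics/ab.png',np.hstack([a[0:400,80:480],b[0:400,100:500]]))
```

```text
(no output)
```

View pics/ab.png

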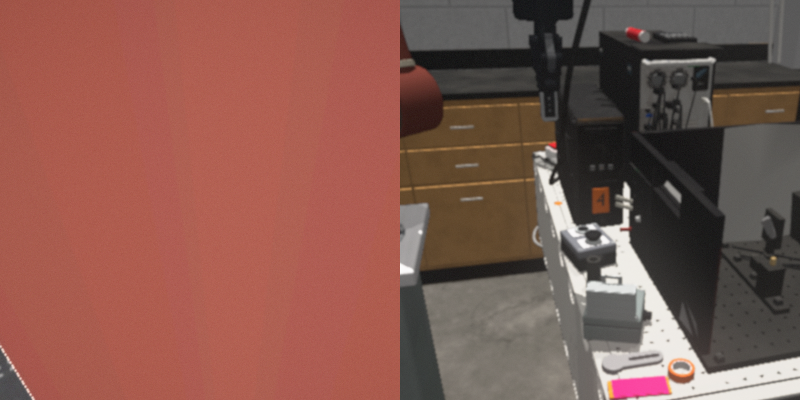

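The side view shows the cable is fixed background, behind the gripper. I'll approach the stop key low from the -y side, checking the force as I go.

Converted, 0.15 m is 6, 0.12 m is 4.8.

Call:
tcp_steps([
  [[0,-0.4,0.8,1.6,0,0,0],[0,-0.8,1.6,3.2,0,0,0],[0,-1.2,2.4,4.8,0,0,0],[0,-1.6,3.2,6,0,0,0],[0,-1.6,3.2,6,0,0,0]],
])

```text
t: 3.43
tool_pos: [0.4282, -0.2353, 0.1453]
tool_rot: [0.007, -3.133, -0.012]
contact_force: [-0.3, 0.9, -1.0]
opening: -0.0006
grip_force: 0.0
```

Call:
tcp_steps([
  [[0,-0.8,0.8,1.2,0,0,0],[0,-1.4,1.44,1.8,0,0,0],[0,-1.4,1.44,2.6,0,0,0],[0,-1.4,1.44,2.6,0,0,0]],
])

```text
t: 3.77
tool_pos: [0.4642, -0.2029, 0.0844]
tool_rot: [0.006, -3.137, -0.004]
contact_force: [-0.2, -0.3, -1.2]
opening: 0.0005
grip_force: 0.0
```

Run:
```python
from h import *
o=ctrl.get_obs();print(o['tool_pos'],o['tool_rot'],tool(o,[.467,-.203,.06]))
```

```text
[ 0.46419675 -0.20293314  0.08441082] [ 0.00607413 -3.13664101 -0.00412319] [-0.00292348 -0.00014211  0.02439639]
```

Converted, 0.025 m is 1, 0.023 m is 0.92.

Call:
tcp_steps([
  [[0,-0.12,0,0.4,0,0,0],[0,-0.12,0,0.64,0,0,0],[0,-0.12,0,0.8,0,0,0],[0,-0.12,0,0.92,0,0,0],[0,-0.12,0,1,0,0,0],[0,-0.12,0,1,0,0,0]],
])

```text
t: 4.27
tool_pos: [0.4685, -0.2052, 0.0622]
tool_rot: [-0.001, 3.141, -0.0]
contact_force: [-0.7, 0.1, 0.3]
opening: 0.0001
grip_force: 0.0
```

Converted, 0.003 m is 0.12, 0.002 m is 0.08.

Call:
tcp_steps([
  [[0,0,0,0.08,0,0,0],[0,0,0,0.12,0,0,0],[0,0,0,0.12,0,0,0],[0,0,0,0.12,0,0,0]],
])

```text
t: 4.6
tool_pos: [0.469, -0.2053, 0.0605]
tool_rot: [-0.002, 3.141, -0.001]
contact_force: [-2.8, 0.8, 7.2]
opening: -0.0005
grip_force: 3.3
```

Call:
tcp_steps([
  [[0,0,0,0.08,0,0,0],[0,0,0,0.08,0,0,0],[0,0,0,0.08,0,0,0]],
])

```text
t: 4.85
tool_pos: [0.4691, -0.2054, 0.0603]
tool_rot: [0.002, -3.141, 0.001]
contact_force: [-8.1, 3.8, 16.8]
opening: -0.0004
grip_force: 8.5
```

Converted, -0.1 m is -4, -0.07 m is -2.8.

Call:
tcp_steps([
  [[0,0,0,-1.2,0,0,0],[0,0,0,-2.8,0,0,0],[0,0,0,-4,0,0,0],[0,0,0,-4,0,0,0]],
])

```text
t: 5.18
tool_pos: [0.4725, -0.2073, 0.1654]
tool_rot: [-0.002, 3.13, -0.011]
contact_force: [0.9, -0.8, 1.5]
opening: -0.0
grip_force: 0.0
```

Create tgt.py:
```python
from h import *
PIV=np.array([.467,-.394]);YAW=np.radians(-19.2)
def box2w(x,y,z): # box coordinates
    return np.r_[PIV+R.from_euler('z',YAW).as_matrix()[:2,:2]@np.array([x,y-.004]),z]
def rel(o,pos,tilt_x=0,tilt_y=0,dyaw=0):
    Rt=R.from_euler('z',YAW+dyaw)*R.from_euler('x',-tilt_x)*R.from_euler('y',tilt_y)*R.from_euler('y',np.pi)
    return tool(o,pos).round(4),(R.from_rotvec(o['tool_rot']).inv()*Rt).as_rotvec().round(3)
```

Run:
```python
from tgt import *
o=ctrl.get_obs();p=box2w(-.021,.004,.10);print(o['tool_pos'],p,rel(o,p,.2))
```

```text
[ 0.47246025 -0.2072891   0.16542462] [ 0.4471681 -0.3870938  0.1      ] (array([ 0.0263, -0.1793,  0.0664]), array([0.193, 0.046, 0.334]))
```

Call:
tcp_steps([
  [[0,0.2,-1.6,0,0.24,0.04,0.4],[0,0.4,-3.2,0,0.48,0.12,0.8],[0,0.72,-4.8,0,0.64,0.16,1.12],[0,1.04,-6.4,0.8,0.772,0.184,1.336],[0,1.04,-7.16,1.6,0.772,0.184,1.336],[0,1.04,-7.16,2.4,0.772,0.184,1.336],[0,1.04,-7.16,2.4,0.772,0.184,1.336]],
])

```text
t: 5.77
tool_pos: [0.4398, -0.3826, 0.0916]
tool_rot: [-0.513, -3.032, 0.288]
contact_force: [-0.6, 0.4, -1.3]
opening: 0.0004
grip_force: 0.0
```

Run:
```python
from tgt import *
o=ctrl.get_obs();p=box2w(-.021,.004,.053);print(o['tool_pos'],p,rel(o,p,.2))
```

```text
[ 0.43979721 -0.38261023  0.09157263] [ 0.4471681 -0.3870938  0.053    ] (array([-0.0093,  0.0056,  0.038 ]), array([ 0.007, -0.021,  0.002]))
```

Converted, 0.003 m is 0.12, 0.022 m is 0.88, 0.007 rad is 0.028.

Call:
tcp_steps([
  [[0,-0.36,0.12,0.4,0.028,-0.08,0],[0,-0.36,0.12,0.88,0.028,-0.08,0],[0,-0.36,0.12,0.88,0.028,-0.08,0]],
])

```text
t: 6.02
tool_pos: [0.4494, -0.3867, 0.0727]
tool_rot: [-0.51, -3.053, 0.311]
contact_force: [-0.5, -0.2, 0.6]
opening: 0.0001
grip_force: 0.0
```

Run:
```python
from tgt import *
o=ctrl.get_obs();p=box2w(-.021,.004,.053);print(o['tool_pos'],p,rel(o,p,.2))
```

```text
[ 0.44941689 -0.3866944   0.07265407] [ 0.4471681 -0.3870938  0.053    ] (array([0.002 , 0.0029, 0.0195]), array([-0.002,  0.003,  0.004]))
```

Call:
tcp_steps([
  [[0,0.08,0.04,0.24,0,0,0],[0,0.08,0.08,0.4,0,0,0],[0,0.08,0.08,0.52,0,0,0],[0,0.08,0.08,0.52,0,0,0]],
])

```text
t: 6.35
tool_pos: [0.4483, -0.3878, 0.0614]
tool_rot: [-0.511, -3.056, 0.314]
contact_force: [0.3, 0.2, -0.3]
opening: -0.0002
grip_force: 0.0
```

Call:
tcp_steps([
  [[0,0,0,0.12,0,0,0],[0,0,0,0.2,0,0,0],[0,0,0,0.2,0,0,0]],
])

```text
t: 6.6
tool_pos: [0.4483, -0.3892, 0.0569]
tool_rot: [-0.512, -3.056, 0.315]
contact_force: [-0.6, 0.4, 0.5]
opening: -0.0002
grip_force: 0.1
```

Call:
tcp_steps([
  [[0,0,0,0.08,0,0,0],[0,0,0,0.12,0,0,0],[0,0,0,0.12,0,0,0]],
])

```text
t: 6.85
tool_pos: [0.4479, -0.3896, 0.0534]
tool_rot: [-0.512, -3.056, 0.314]
contact_force: [-0.8, 0.6, 0.4]
opening: 0.0001
grip_force: 0.0
```

Converted, 0.004 m is 0.16, 0.002 m is 0.08.

Call:
tcp_steps([
  [[0,0,0,0.08,0,0,0],[0,0,0,0.16,0,0,0],[0,0,0,0.16,0,0,0],[0,0,0,0.16,0,0,0]],
])

```text
t: 7.18
tool_pos: [0.4481, -0.3904, 0.051]
tool_rot: [-0.512, -3.056, 0.314]
contact_force: [-2.0, 3.7, 6.1]
opening: 0.0
grip_force: 3.3
```

Run:
```python
from tgt import *
o=ctrl.get_obs();print(o['tool_pos'],o['contact_force'])
```

```text
[ 0.4481391  -0.39044272  0.0509914 ] [-1.98995836  3.67415303  6.05486236]
```

Contact is solid at the lowered height, so the rocker should be over. I'll back off to the right, past the cover and well above it, and look.

Converted, -0.11 m is -4.4, -0.03 m is -1.2, -0.2 rad is -0.8.

Call:
tcp_steps([
  [[0,0,0,-1.2,0,0,0],[0,0,0,-2.8,0,0,0],[0,0,0,-4.4,0,0,0],[0,0,0,-4.8,-0.4,0,0],[0,0,0,-4.8,-0.8,0,0],[0,0,0,-4.8,-0.8,0,0]],
])

```text
t: 7.68
tool_pos: [0.4553, -0.3699, 0.17]
tool_rot: [0.52, 3.088, -0.01]
contact_force: [-0.4, -1.7, 0.4]
opening: 0.0001
grip_force: 0.0
```

Run:
```python
from tgt import *
o=ctrl.get_obs();p=box2w(-.02,-.085,.165);print(o['tool_pos'],p,rel(o,p))
```

```text
[ 0.45529888 -0.36993783  0.17001061] [ 0.41884334 -0.47147216  0.165     ] (array([ 0.0013, -0.1078,  0.0055]), array([-0.005,  0.011,  0.001]))
```

Call:
tcp_steps([
  [[0,0,-1.6,0,0,0.04,0],[0,0,-3.2,0,0,0.04,0],[0,0.04,-4.32,0.2,0,0.04,0],[0,0.04,-4.32,0.2,0,0.04,0],[0,0.04,-4.32,0.2,0,0.04,0]],
])

```text
t: 8.1
tool_pos: [0.4178, -0.4693, 0.161]
tool_rot: [-0.521, -3.092, 0.003]
contact_force: [-1.2, -0.6, -1.0]
opening: 0.0002
grip_force: 0.0
```

```bash
python3 snap.py w3
```

Run:
```python
from tgt import *
import math,pickle
o=ctrl.get_obs();print(rel(o,box2w(-.02,-.085,.165)))
for a in (1.75,1.5,1.2,.9,.6,.3,0):
    y=-.027+.04*math.cos(a)-.02*math.sin(a)-.007;z=.05+.04*math.sin(a)+.02*math.cos(a)
    print(a,round(y,3),round(z,3),rel(o,box2w(-.005,y,z))[0])
```

```text
8.1 [ 0.4178 -0.4693  0.161 ] [-0.5206 -3.0916  0.0034] [-1.2 -0.6 -1. ] 0.03421178057393455
(array([-0.0014, -0.0028, -0.0036]), array([-0.003, -0.006,  0.003]))
1.75 -0.061 0.086 [-0.0169  0.0216  0.0754]
1.5 -0.051 0.091 [-0.0169  0.0313  0.0699]
1.2 -0.038 0.095 [-0.0169  0.0442  0.0666]
0.9 -0.025 0.094 [-0.0169  0.0576  0.0673]
0.6 -0.012 0.089 [-0.017   0.0701  0.072 ]
0.3 -0.002 0.081 [-0.0171  0.0807  0.0801]
0 0.006 0.07 [-0.0172  0.0885  0.091 ]
```

View pics/w3.png

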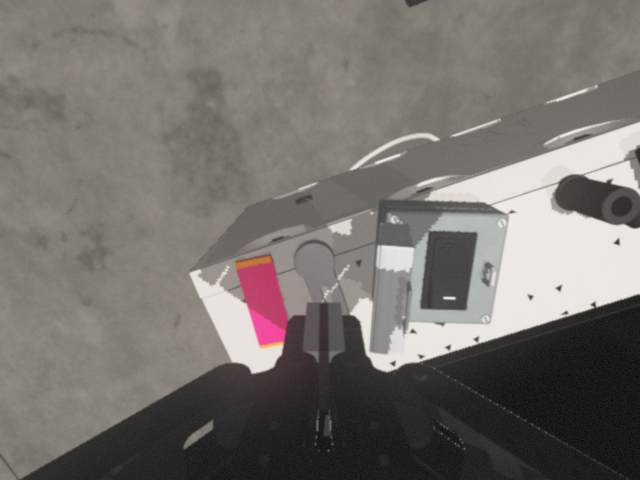

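W3 shows the rocker at (450,270) with its white mark at (449,298), and the cover standing open at (390,300). I'll check the rocker state numerically from the mark.

Run:
```python
from tgt import *
import pickle
O=[pickle.load(open(f'w{i}.pkl','rb')) for i in(1,2,3)];c=[cam('wrist',o) for o in O]
M=(plane(c[0],(129.6,282.5),.0505)+plane(c[1],(248.5,282.9),.0505))/2
m=R.from_euler('z',-YAW).as_matrix()[:2,:2]@(M[:2]-PIV);print('mark box',m,tri(c[:2],[(129.6,282.5),(248.5,282.9)]))
off=box2w(m[0]*np.cos(.42),m[1]+.004,.0505+m[0]*np.sin(.42))
g=cv2.cvtColor(cv2.imread('pics/w3.png'),cv2.COLOR_BGR2GRAY)[285:310,435:468]
ys,xs=np.nonzero(g>120);print('seen',xs.mean()+435,ys.mean()+285,len(xs),'on',proj(c[2],M),'off',proj(c[2],off))
```

```text
mark box [ 0.0176866  -0.00069999] [ 0.48295996 -0.40005076  0.05168133]
seen 451.98333333333335 299.31666666666666 60 on [445.37991212 295.3508973 ] off [448.66397688 297.74470635]
```

The mark matches "off". Next is the cover: descend beside it, then sweep along the arc.

Careful with the scale: shifts go in units of 25 mm and turns go in units of 0.25 rad. That gives: 0.09 m is 3.6, 0.088 m is 3.52.

Call:
tcp_steps([
  [[0,-0.68,-0.12,1.4,0,0,0],[0,-0.68,-0.12,2.92,0,0,0],[0,-0.68,-0.12,2.92,0,0,0],[0,-0.68,0.4,2.92,0,0,0],[0,-0.68,0.864,2.92,0,0,0],[0,-0.68,1.24,2.8,0,0,0],[0,-0.68,1.52,2.72,0,0,0],[0,-0.68,1.76,2.66,0,0,0],[0,-0.68,2.04,2.68,0,0,0],[0,-0.68,2.304,2.7,0,0,0],[0,-0.68,2.56,2.8,0,0,0],[0,-0.68,2.8,2.9,0,0,0],[0,-0.68,3.04,3.04,0,0,0],[0,-0.68,3.24,3.2,0,0,0],[0,-0.68,3.4,3.4,0,0,0],[0,-0.68,3.52,3.6,0,0,0],[0,-0.68,3.52,3.6,0,0,0]],
])

```text
t: 9.57
tool_pos: [0.4625, -0.3901, 0.0703]
tool_rot: [-0.516, -3.092, 0.002]
contact_force: [-0.2, -0.2, 0.4]
opening: -0.0002
grip_force: 0.0
```

Run:
```python
from tgt import *
o=ctrl.get_obs();print(rel(o,box2w(-.005,.006,.069)))
```

```text
(array([-0.0005, -0.0003,  0.0013]), array([-0.002, -0.006,  0.004]))
```

Converted, 0.004 m is 0.16, 0.002 m is 0.08.

Call:
tcp_steps([
  [[0,0,0,0.08,0,0,0],[0,0,0,0.16,0,0,0],[0,0,0,0.16,0,0,0],[0,0,0,0.16,0,0,0]],
])

```text
t: 9.9
tool_pos: [0.4632, -0.3915, 0.07]
tool_rot: [-0.518, -3.094, 0.004]
contact_force: [-2.4, 4.5, 8.5]
opening: 0.0001
grip_force: 4.1
```

Call:
tcp_steps([
  [[0,0,0,0.04,0,0,0],[0,0,0,0.08,0,0,0],[0,0,0,0.08,0,0,0]],
])

```text
t: 10.15
tool_pos: [0.4633, -0.3916, 0.0699]
tool_rot: [-0.517, -3.093, 0.003]
contact_force: [-5.2, 8.7, 17.3]
opening: -0.0
grip_force: 8.7
```

The cover is bottomed at 0.070 with 17 N on it. Retreating for a last look.

Converted, -0.19 m is -7.6, -0.07 m is -2.8.

Call:
tcp_steps([
  [[0,0,0,-1.2,0,0,0],[0,0,0,-2.8,0,0,0],[0,0,0,-4.4,0,0,0],[0,1.2,0.8,-6,0,0,0],[0,2.4,1.6,-7.6,0,0,0],[0,2.4,2.4,-8,0,0,0],[0,2.4,2.4,-8,0,0,0],[0,2.4,2.4,-8,0,0,0]],
])

```text
t: 10.82
tool_pos: [0.4276, -0.3149, 0.2696]
tool_rot: [0.516, 3.098, -0.011]
contact_force: [0.1, -0.1, -0.5]
opening: 0.0001
grip_force: 0.0
```

```bash
python3 snap.py w4
```

```text
10.8167 [ 0.4276 -0.3149  0.2696] [ 0.5162  3.098  -0.0112] [ 0.1 -0.1 -0.5] 0.06488789399401199
```

View pics/w4.png

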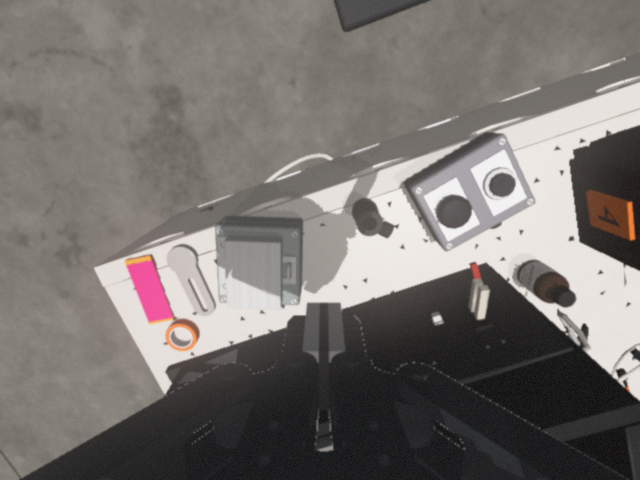

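The cover lies flat over the rocker at (253,270). The run key has popped up at (498,185) and the stop key is in at (454,212). The post holder, fork and bottle are still standing or lying where they were.

```bash
python3 -c "
from station import ctrl
print(ctrl.finish_job())"
```

```text
the job is handed in; nothing more can be done
None
```

The job is handed in at about 11 s of the 34 s allowed: stop key in with the run key up, mains rocker off and lockout cover shut flat, in that order, and the loose items look undisturbed in the last picture; the hand-in call returned no verdict.

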